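# Snap a mains adapter into its hold-down bracket

## Robot

A 6-joint arm with a two-finger parallel gripper is mounted at the origin on a cart in front of the work surface, level with it; the furniture and walls round the work are solid. World frame = base frame: x ahead of the robot, y to its left, z up, the work surface at z = 0. Lengths are in mm, angles in rad, forces in N, time in s.
With the tool pointing down it reaches from about 275 to 750 mm from the base axis. Payload 10.2 kg.
Tool frame: the origin (TCP) lies between the finger pads; the fingertips stand 14 mm ahead of it and the grasp point (between the pads) lies 5 mm behind it (tip_reach is the distance from the TCP to the fingertips, in mm); z points along the fingers, y is the line along which they close (so a half turn about z gives the same grasp; the last joint's range is limited). The gripper opens to 85 mm and grips with 20 to 120 N. Pads are 22 mm wide; open, the fingers measure 114 mm over their backs; the gripper's body (76 mm by 85 mm) begins 54 mm behind the grasp point. The pads swing forward as they close: fully open they stand 13 mm farther back than shut.
Start: joints at [1.113, 0.313, 1.498, -0, 1.331, -0.223], TCP at [122.153, 510.598, 245.294] pointing down, gripper open.
Joint ranges: [-2.94, 2.94], [-0.97, 2.17], [0.19, 2.56], [-1.23, 4.37], [0.02, 3.11], [-2.88, 2.88]. Speed limits (rad/s): [2.39, 2.39, 3.01, 3.14, 3.14, 3.14].

## Interface

Orientations are given as a unit quaternion [w, x, y, z].
In Python, from rig import * gives the robot as it stands.
- The arm moves only by the tool arm_command, never from a script. Its argument "steps" is a list that holds one entry, the list of rows, each a list of 7 numbers: the opening, from 0 (shut) to 1 (fully open), then the shift along the tool's x, y, z each as a share of 0.05 m, from -1 to 1, then the turn, a rotation vector about the tool's x, y, z each as a share of 0.15 rad, from -1 to 1. A call has 1 to 8 rows; each row shifts and turns the commanded pose from where the row before left it, along the tool's axes as they then stand; what a row does not reach is not made up. A row lasts 1/8 s, in which the tool goes at most 62.5 mm and 10.7 degrees, less where a joint would pass 70% of its speed; a pose out of reach is approached as far as the arm can. A call with a number of a shift or a turn outside -1 to 1 is refused whole. A call with a gripper value outside its range is refused whole. The fingers move at their own pace and stop on an object; "squeeze" is the grip in N (left out, the last holds). Time passes only in rows, so rows that do not move let the fingers close. It gives the time, the measured TCP pose, the force, the opening and the grip force at its end, in the units of the state.
- sense(): the state, without advancing time (a new reading comes with each control period).
- capture(name): name is "scene" or "top" or "wrist"; returns the picture (384x512x3 uint8, red, green, blue); there is no depth.
- get_calibration(name): a dict with "intrinsics" (3x3 intrinsics, pixels), "rvec" (rotation vector, rad) and "tvec" (3), from world to camera coordinates, as OpenCV has them; the wrist camera has in their place "T_tool_cam" (4x4, takes a point from camera to tool coordinates, whose origin is the TCP and whose axes are the flange's). Camera axes: x right, y down, z forward; pixel columns grow to the right and rows downward; lengths in mm; the calibration is good to about 2 mm. A picture is of the moment at which its call begins: read the wrist's pose just before it. get_calibration takes no time and is no camera call.
- finish_job(): hands the job in; it is judged then, once.
The state is a dict: "time_s": time; "joints": joint angles; "dq": joint speeds; "tau": joint torques, N m; "eef_pos": TCP position; "ee_rot": TCP orientation; "force": force on the tool from outside, world axes, zero at the start; "wrist_torque": the same for the moment, N m; "grip_width": opening from 0.0 (shut) to 1.0 (fully open); "grip_force": force on a finger pad.
Only numpy, scipy, OpenCV 4.12 (cv2) and the standard library are available. Lean on these libraries where they do the work, as an engineer would, in place of code of your own. Each camera call takes 0.05 s, during which the arm holds its last target. There are 200 camera calls.

## Task

The black mains adapter standing on edge in the grey slot stand belongs in the blue steel hold-down bracket with the yellow clip. Set it flat in the bracket's pocket, ribbed top face up and cord outlet away from the clip (you will have to lay it down and take it again to turn it), and let go of it while the clip is still open; then press its clip end down until the clip snaps over it. Do not knock over the lens mount.

Things in the scene. Friction and masses are not known exactly. Their poses are not given: they have to be found in the camera images.
- adapter: black mains adapter, solid box 125 (x) x 62 (y) x 33 (z) mm, 0.32 kg, plus a 25 mm soft cord outlet at its +x end. Origin on its underside; the box spans x -73 to +52, y +-31, z 0 to 33; z points out of the ribbed top. Starts on its long edge in the stand: y upright, x along the slot, ribbed top looking to the robot. Leaned over 28 deg about its lower long edge, it rolls onto its broad side
- stand: grey slot stand, fixed, base 86 (x) x 120 (y) x 5 mm. The slot runs along y, open upward, between two walls 104 mm long, 37 mm apart, reaching 24 mm above the table. The adapter's lower edge stands 5 mm above the table, so 43 mm of it show above the walls. Origin: centre of the underside, z up
- bracket: blue steel bracket, fixed, base 190 (x -89 to +101) x 96 (y) x 6 mm. Origin on the underside below the pocket's middle, x along the pocket to the clip end, z up. Pocket between guides: x -65 to +64, y +-33.5 mm. Side guides only at x -58 to -40 and +40 to +58, 35 mm high with flared tops; the middle is free for fingers. -x end: two guides, 27 mm gap for the cord outlet; +x end: 24 mm stops
- seat (a point): middle of the pocket floor (tops of two black rubber strips, 10 mm above the table), on the bracket; x points to the clip end. With the adapter seated, the middle of its box underside is here and its x axis points the other way from this x (origin at x -10.5 mm)
- clip (a joint): yellow clip, 30 mm wide lever hinged at x +69.5, z 9 mm of the bracket. 0 = open, leaning outward; its 16 mm tongue slopes up into the pocket's end, so the laid-in adapter rests with its clip end 6 mm high (clip 0.06). Pressing that end down 6 mm, past a peak of about 15 N, snaps it to 0.45 rad = closed, nose over the adapter's top edge. Pressed less, it springs back
- clip_nose (a point): underside of the clip's nose, mid width, at the very edge that reaches over the adapter: about 48 mm above the table and clear of the pocket when open, 46 mm above the table and about 5 mm in over the adapter's end when closed
- lens_mount: black lens mount on a post, 40 mm round foot, 88 mm tall, standing loose behind the work. Origin: centre of its underside, z up

How it is judged (in metres and radians):
On the way:
1. the adapter lies in the bracket's pocket, ribbed face up, cord outlet away from the clip, resting on the tongue of the still open clip, and the fingers have let go of it (x of adapter in the frame of bracket between -0.018 and -0.004 m and y of adapter in the frame of bracket between -0.006 and 0.006 m and z of adapter in the frame of bracket below 0.02 m and angle between adapter's own z axis and vertical below 0.13 rad and value of joint clip below 0.15 rad and contact force between the fingers and adapter below 0.3 N), for 0.2 s.
At the end, for the whole second after the job is handed in: the clip is snapped closed (over 0.40 rad) over the adapter, which lies still and flat (within 0.05 rad) on the rubber strips of the pocket (its origin within 7 mm along and 6 mm across of its seat, at most 3.5 mm above it), ribbed face up and cord outlet away from the clip (x of adapter in the frame of bracket between -0.018 and -0.004 m and y of adapter in the frame of bracket between -0.006 and 0.006 m and value of joint clip above 0.4 rad and z of adapter in the frame of bracket between 0.006 and 0.0135 m and angle between adapter's own z axis and vertical below 0.05 rad and linear speed of adapter below 0.02 m/s); the robot touches nothing.
It fails at once if the lens mount is knocked over (angle between lens_mount's own z axis and vertical above 0.5 rad).
It also fails if it takes over 51 s, if anything falls off the work surface, if the arm or the gripper's body presses on something with over 40 N, if the wrist force passes 120 N, or if a joint passes its speed limit or range.

## Working session

There is one attempt and no reset: what is moved stays moved. The work goes in short steps, Python scripts to look and compute and a tool call to move; the robot and the scene stay as the last step left them, time stands still between calls to the robot, and variables do not carry over. Pictures are saved under pics/ and viewed, at most 10 in all, crops included, and the job is handed in when it is done.

Besides the shell and the picture viewer there is one more tool, called after ">>>" as a command line: name --argument value ..., lists and objects as JSON in quotes. arm_command: Moves the arm, as the interface text tells. Its arguments: {"type":"object","properties":{"steps":{"type":"array"},"squeeze":{"type":"number"}},"required":["steps"]}

```bash
mkdir -p pics; ls
python3 - <<'E'
from rig import *
import cv2, numpy as np
s=sense();print(s)
for n in("scene","top"):
    im=capture(n); cv2.imwrite(f"pics/{n}0.png",cv2.resize(im[:,:,::-1],(800,600),interpolation=cv2.INTER_CUBIC))
    print(n,get_calibration(n))
print(get_calibration("wrist"))
E
```

```text
pics
{'time_s': 0.0, 'joints': array([ 1.11260955e+00,  3.13465811e-01,  1.49848817e+00, -2.44911880e-05,
        1.33097973e+00, -2.23438692e-01]), 'dq': array([-1.87415540e-03, -2.69935249e-04, -2.75933274e-03,  8.14587455e-05,
        4.90904511e-04,  3.87855359e-04]), 'tau': array([ 1.05928015e-03, -4.12264431e+01, -2.59746766e+01, -4.32758247e-05,
        4.14809081e-03, -9.70324834e-06]), 'eef_pos': array([122.03614651, 510.35848573, 244.70773986]), 'ee_rot': array([-2.12917180e-04,  1.17101801e-01,  9.93119690e-01, -6.35937329e-04]), 'force': array([-0.75013431, -0.27216827,  0.21025524]), 'wrist_torque': array([ 0.00721649, -0.0098458 ,  0.00791484]), 'grip_force': 0.0, 'grip_width': 1.0018974805739225}
scene {'intrinsics': array([[373.1030252 ,   0.        , 258.01602917],
       [  0.        , 373.1030252 , 193.31068113],
       [  0.        ,   0.        ,   1.        ]]), 'rvec': array([ 2.11294798, -1.03006844,  0.45389701]), 'tvec': array([-405.19998479,  322.65904852,  601.2879013 ])}
top {'intrinsics': array([[421.67951711,   0.        , 260.87083705],
       [  0.        , 421.67951711, 190.56556231],
       [  0.        ,   0.        ,   1.        ]]), 'rvec': array([ 2.1368253 , -2.14913478,  0.23140181]), 'tvec': array([-89.18535215, 605.68014882, 872.9503603 ])}
{'intrinsics': array([[295.89176998,   0.        , 258.46259347],
       [  0.        , 295.89176998, 187.80856008],
       [  0.        ,   0.        ,   1.        ]]), 'T_tool_cam': array([[-2.49087168e-04, -9.56207731e-01, -2.92688764e-01,
         7.42467454e+01],
       [ 9.99999653e-01, -4.70863602e-04,  6.87270440e-04,
         7.44796951e-01],
       [-7.94989794e-04, -2.92688491e-01,  9.56207517e-01,
        -1.28677137e+02],
       [ 0.00000000e+00,  0.00000000e+00,  0.00000000e+00,
         1.00000000e+00]])}
```

View pics/scene0.png

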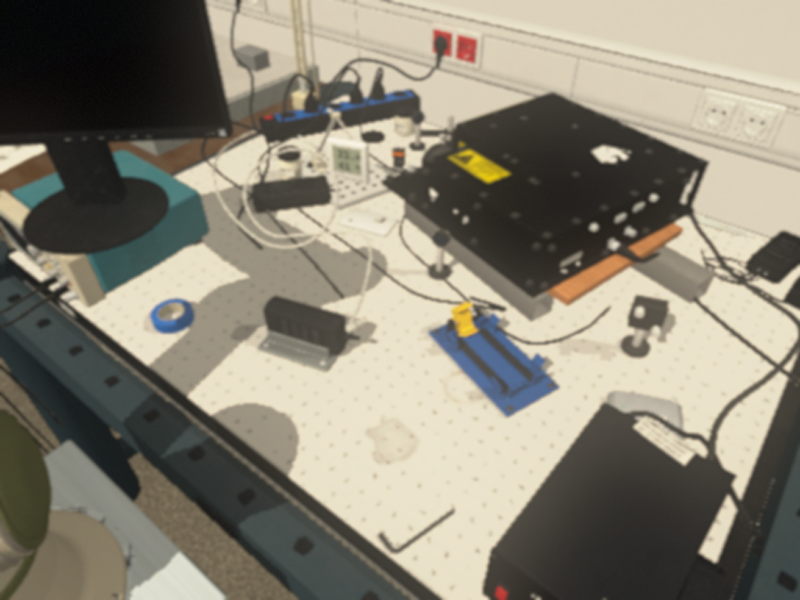

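View pics/top0.png

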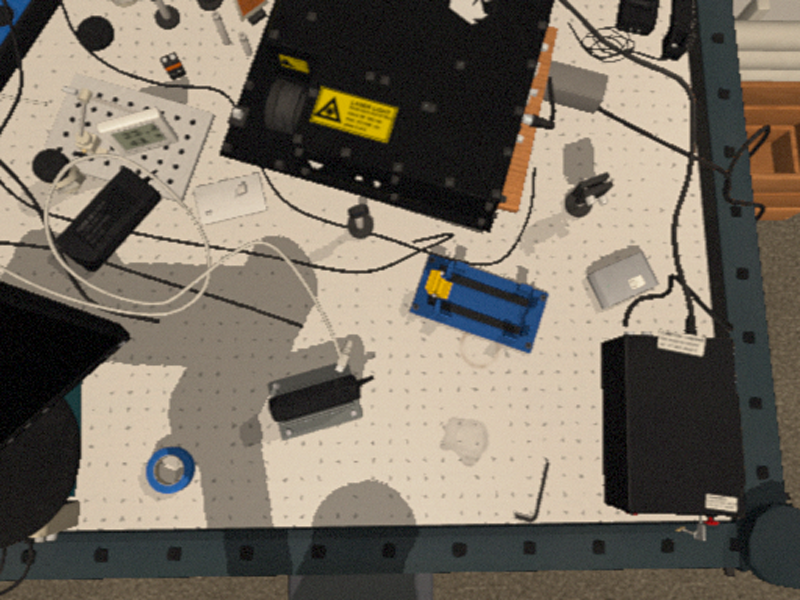

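The scene picture shows the adapter in its stand (scene ~305,330), cord pointing right, the bracket at (495,360) with the yellow clip toward the back left. In the top picture the stand is at (315,402), the bracket at (480,303) with its clip at (437,285), and posts are at (360,220) and (580,200). I'll enlarge both pieces next.

```bash
cat > h.py <<'E'
from rig import *
import cv2, numpy as np
from scipy.spatial.transform import Rotation as R
def cam(n,s=None):
    c=get_calibration(n);K=c["intrinsics"]
    if n=="wrist":
        s=s or sense();q=s["ee_rot"];T=np.eye(4);T[:3,:3]=R.from_quat([q[1],q[2],q[3],q[0]]).as_matrix();T[:3,3]=s["eef_pos"]
        M=np.linalg.inv(T@c["T_tool_cam"]);return K,M[:3,:3],M[:3,3]
    return K,R.from_rotvec(c["rvec"]).as_matrix(),c["tvec"]
def px2w(C,p,z):
    K,Rm,t=C;d=Rm.T@np.linalg.solve(K,[p[0],p[1],1]);o=-Rm.T@t
    return o+d*(z-o[2])/d[2]
def w2px(C,P):
    K,Rm,t=C;q=(Rm@np.asarray(P,float).T).T+t;q=q@K.T;return q[:,:2]/q[:,2:]
E
python3 - <<'E'
from h import *
im=capture("top")[:,:,::-1]
a=cv2.resize(im[215:295,160:260],(800,640)[:2],interpolation=cv2.INTER_CUBIC)[:600]
b=cv2.resize(im[155:230,255:355],(800,600),interpolation=cv2.INTER_CUBIC)
cv2.imwrite("pics/a.png",a);cv2.imwrite("pics/b.png",b)
C=cam("top")
for n,p in dict(stand=(315,402),br=(480,303),clip=(437,285),l1=(360,232),l2=(578,208)).items(): print(n,px2w(C,np.array(p)/1.5625,0).round())
print(w2px(C,[[0,0,0],[122,510,245]])*1.5625)
E
```

```text
stand [462.  41.   0.]
br [ 607. -203.    0.]
clip [ 635. -139.    0.]
l1 [717. -23.   0.]
l2 [ 756. -360.    0.]
[[ 340.29650985  754.90616388]
 [-205.42482075  757.00229719]]
```

View pics/a.png

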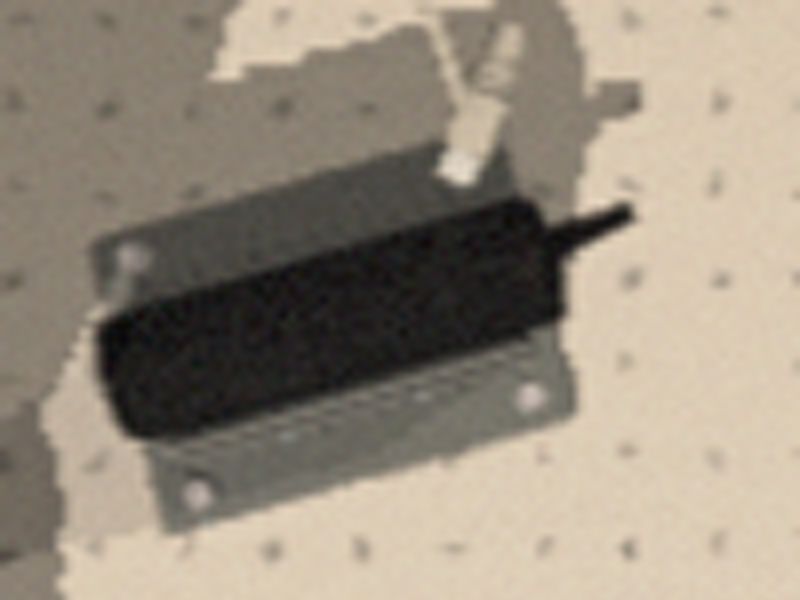

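View pics/b.png

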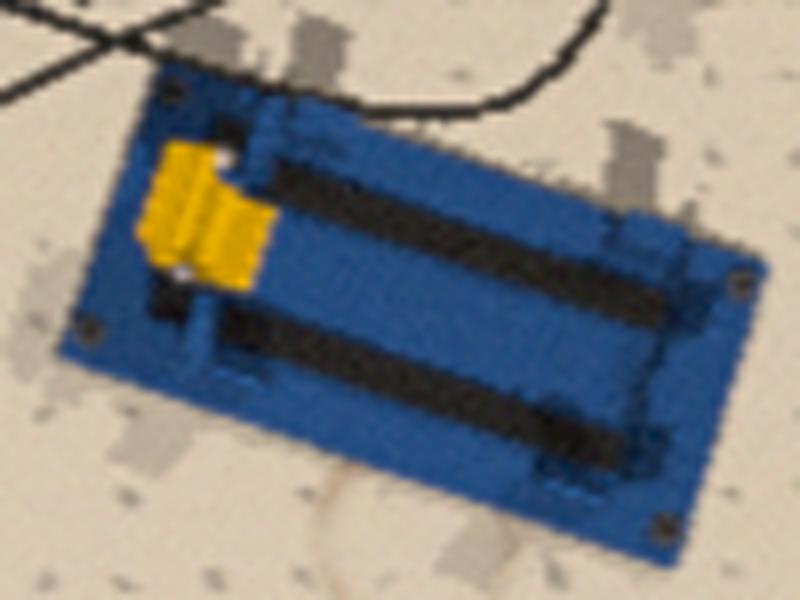

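Run:
```python
from h import *
from scipy.optimize import least_squares
C=cam("top")
u=lambda p,o:(np.array(p,float)+.5)/8-.5+o
def fit(name,px,loc,g):
    f=lambda v:(w2px(C,np.c_[loc[:,:2]@np.array([[np.cos(v[2]),np.sin(v[2])],[-np.sin(v[2]),np.cos(v[2])]])+v[:2],loc[:,2]])-px).ravel()
    r=least_squares(f,g);print(name,r.x.round(3),np.degrees(r.x[2]).round(1),"res px",r.fun.round(2))
A=np.array([160,215]);B=np.array([255,155])
# stand: corners near robot. stand y along slot; local y toward left(+y)
st=u([(172,533),(577,412),(93,245)],A)
fit("stand",st,np.array([(-43,60,5),(-43,-60,5),(43,60,5.)]),[460,40,.2])
ad=u([(103,325),(140,438),(562,315),(530,200)],A)
# adapter as upright box: local x = along adapter x, y across 
fit("adapter",ad,np.array([(-73,16.5,67),(-73,-16.5,67),(52,-16.5,67),(52,16.5,67.)]),[460,40,-1.3])
br=u([(160,60),(768,263),(675,567),(60,352)],B)
print([px2w(C,p,6).round(1) for p in br])
fit("bracket",br,np.array([(101,-48,6),(-89,-48,6),(-89,48,6),(101,48,6.)]),[607,-203,1.9])
print(cam("top")[1].T@-cam("top")[2])
```

```text
stand [4.66682e+02 4.04200e+01 2.85000e-01] 16.3 res px [-0.43  0.66  0.85 -0.08 -0.41 -0.62]
adapter [469.575  24.211  -1.294] -74.1 res px [-1.85  0.03 -2.58  1.23  2.35 -0.37  2.15 -1.04]
[array([ 682.5, -127.4,    6. ]), array([ 621.2, -305.1,    6. ]), array([ 532.1, -273.8,    6. ]), array([595.5, -97.1,   6. ])]
bracket [ 605.901 -206.509    1.233] 70.7 res px [-0.12 -0.9   0.55 -0.2   0.34  0.44 -0.76  0.59]
[438.96808599 -59.48244278 969.8523907 ]
```

```bash
cat >> h.py <<'E'
def plan(tgt,yaw,n,first=None):
    """rows for arm_command: straight world shift + yaw of tool y (deg), tool down; uses the measured pose"""
    s=sense();q=s["ee_rot"];M=R.from_quat([q[1],q[2],q[3],q[0]])
    goal=R.from_matrix(np.array([[np.sin(np.radians(yaw)),np.cos(np.radians(yaw)),0],[-np.cos(np.radians(yaw)),np.sin(np.radians(yaw)),0],[0,0,-1]]))
    # tool x = y cross z with z=(0,0,-1): (-sy.. ) checked below
    y=np.array([np.cos(np.radians(yaw)),np.sin(np.radians(yaw)),0]);z=np.array([0,0,-1.]);goal=R.from_matrix(np.c_[np.cross(y,z),y,z])
    rv=(M.inv()*goal).as_rotvec();d=(np.array(tgt,float)-s["eef_pos"])/n
    print("t",round(s["time_s"],2),"pos",s["eef_pos"].round(1),"rotvec",rv.round(3))
    for i in range(n):
        sh=M.inv().apply(d)/50;print([round(float(v),3) for v in np.r_[sh,rv/n/.15]]);M=M*R.from_rotvec(rv/n)
E
python3 -c "
from h import *
plan([466.7,34.3,150],16.2,13)"
```

```text
Traceback (most recent call last):
  File "h.py", line 18, in plan
    goal=R.from_matrix(np.array([[np.sin(np.radians(yaw)),np.cos(np.radians(yaw)),0],[-np.cos(np.radians(yaw)),np.sin(np.radians(yaw)),0],[0,0,-1]]))
  File "scipy/spatial/transform/_rotation.pyx", line 1143, in scipy.spatial.transform._rotation.Rotation.from_matrix
ValueError: Non-positive determinant (left-handed or null coordinate frame) in rotation matrix 0: [[ 0.27899111  0.96029369  0.        ]
 [-0.96029369  0.27899111  0.        ]
 [ 0.          0.         -1.        ]].
```

```bash
sed -i '/goal=R.from_matrix(np.array/d;/# tool x/d' h.py
python3 -c "
from h import *
plan([466.7,34.3,150],16.2,13)"
```

```text
t 0.15 pos [122.1 510.5 244.9] rotvec [-1.000e-03  0.000e+00  1.053e+00]
[-0.686, -0.589, 0.146, -0.0, 0.0, 0.54]
[-0.732, -0.532, 0.146, -0.0, 0.0, 0.54]
[-0.772, -0.471, 0.146, -0.0, 0.0, 0.54]
[-0.808, -0.407, 0.146, -0.0, 0.0, 0.54]
[-0.838, -0.34, 0.146, -0.0, 0.0, 0.54]
[-0.863, -0.271, 0.146, -0.0, 0.0, 0.54]
[-0.882, -0.2, 0.146, -0.0, 0.0, 0.54]
[-0.895, -0.128, 0.146, -0.0, 0.0, 0.54]
[-0.903, -0.055, 0.146, -0.0, 0.0, 0.54]
[-0.904, 0.018, 0.146, -0.0, 0.0, 0.54]
[-0.9, 0.091, 0.146, -0.0, 0.0, 0.54]
[-0.889, 0.163, 0.146, -0.0, 0.0, 0.54]
[-0.873, 0.235, 0.146, -0.0, 0.0, 0.54]
```

>>> arm_command --steps '[[[1,-0.69,-0.59,0,0,0,0.54],[1,-0.73,-0.53,0,0,0,0.54],[1,-0.77,-0.47,0.1,0,0,0.54],[1,-0.81,-0.41,0.15,0,0,0.54],[1,-0.84,-0.34,0.15,0,0,0.54],[1,-0.86,-0.27,0.15,0,0,0.54],[1,-0.88,-0.2,0.15,0,0,0.54],[1,-0.9,-0.13,0.15,0,0,0.54]]]'

```text
time_s: 1.15
eef_pos: [335.0, 216.1, 202.6]
ee_rot: [0.0, 0.428, 0.904, 0.0]
force: [0.9, 0.1, 0.2]
grip_width: 0.999
grip_force: 0.0
```

>>> arm_command --steps '[[[1,-0.9,-0.06,0.15,0,0,0.54],[1,-0.9,0.02,0.15,0,0,0.54],[1,-0.9,0.09,0.15,0,0,0.54],[1,-0.89,0.16,0.15,0,0,0.54],[1,-0.87,0.24,0.15,0,0,0.54],[1,0,0,0,0,0,0],[1,0,0,0,0,0,0]]]'

```text
time_s: 2.02
eef_pos: [466.3, 34.9, 165.1]
ee_rot: [-0.0, 0.6, 0.8, -0.0]
force: [-1.3, 0.1, 0.0]
grip_width: 1.004
grip_force: 0.0
```

Run:
```python
from h import *
s=sense();print(s["force"].round(1))
im=capture("wrist")[:,:,::-1].copy();C=cam("wrist",s)
ax=np.array([np.cos(np.radians(-74.1)),np.sin(np.radians(-74.1)),0]);n=np.array([ax[1],-ax[0],0])  # n toward robot? drawn both
c=np.array([466.7,34.3,67]);P=[c+a*62.5*ax+b*16.5*n for a,b in((-1,-1),(1,-1),(1,1),(-1,1))]
p=w2px(C,P);print(p.round(0))
b=cv2.resize(im,(800,600),interpolation=cv2.INTER_CUBIC)
cv2.polylines(b,[(p*1.5625).astype(int)],True,(0,0,255),1)
cv2.imwrite("pics/w1.png",b);plan([466.7,34.3,48],16.2,3)
```

```text
[-1.3  0.1  0. ]
[[280. 116.]
 [276. 264.]
 [239. 264.]
 [236. 116.]]
t 2.08 pos [466.2  35.2 165.3] rotvec [-0.    -0.     0.001]
[-0.007, 0.002, 0.782, -0.001, -0.001, 0.003]
[-0.007, 0.002, 0.782, -0.001, -0.001, 0.003]
[-0.007, 0.002, 0.782, -0.001, -0.001, 0.003]
```

View pics/w1.png

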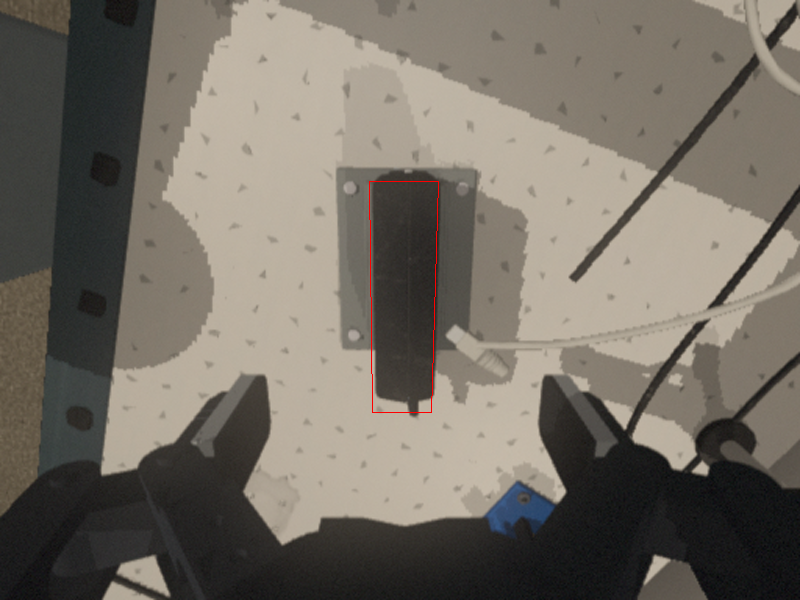

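The wrist picture shows the adapter top at (370-438, 172-402). It is well centred across, but about 5 mm farther toward its -x end than I predicted, which matches the stand's centre. I'll grasp it at (465.5, 39).

>>> arm_command --steps '[[[1,0.08,0.07,0.8,0,0,0],[1,0,0,0.8,0,0,0],[1,0,0,0.76,0,0,0],[0,0,0,0,0,0,0],[0,0,0,0,0,0,0],[0,0,0,0,0,0,0],[0,0,0,0,0,0,0],[0,0,0,0,0,0,0]]]' --squeeze 40

```text
time_s: 3.08
eef_pos: [468.4, 39.3, 48.8]
ee_rot: [-0.0, 0.6, 0.8, -0.001]
force: [-7.5, -2.0, 10.2]
grip_width: 0.382
grip_force: 39.8
```

```bash
python3 -c "
from h import *
plan([466,38,110],16.2,2)
plan([430,-120,110],-19.3,5)"
```

```text
t 3.08 pos [468.4  39.3  48.8] rotvec [-0.001  0.     0.001]
[-0.006, -0.027, -0.612, -0.004, 0.001, 0.002]
[-0.006, -0.027, -0.612, -0.004, 0.001, 0.002]
t 3.08 pos [468.4  39.3  48.8] rotvec [-0.001  0.001  0.62 ]
[-0.569, -0.326, -0.244, -0.001, 0.001, 0.827]
[-0.605, -0.253, -0.245, -0.001, 0.001, 0.827]
[-0.631, -0.176, -0.245, -0.001, 0.001, 0.827]
[-0.648, -0.097, -0.245, -0.001, 0.001, 0.827]
[-0.655, -0.016, -0.245, -0.001, 0.001, 0.827]
```

>>> arm_command --steps '[[[0,0,0,-0.6,0,0,0],[0,0,0,-0.6,0,0,0],[0,-0.57,-0.33,0,0,0,0.83],[0,-0.61,-0.25,0,0,0,0.83],[0,-0.63,-0.18,0,0,0,0.83],[0,-0.65,-0.1,0,0,0,0.83],[0,-0.66,-0.02,0,0,0,0.83],[0,0,0,0,0,0,0]]]'

```text
time_s: 4.08
eef_pos: [429.5, -122.0, 108.1]
ee_rot: [0.001, 0.817, 0.576, 0.0]
force: [0.1, 0.1, -3.3]
grip_width: 0.384
grip_force: 41.6
```

```bash
python3 -c "
from h import *
s=sense();print(s['grip_width'],s['force'].round(1))
plan([430,-120,46],-19.3,2)"
```

```text
0.3844470264449756 [ 0.1  0.1 -3.3]
t 4.08 pos [ 429.5 -122.   108.1] rotvec [ 0.001  0.    -0.006]
[0.02, -0.003, 0.621, 0.005, 0.001, -0.02]
[0.02, -0.002, 0.621, 0.005, 0.001, -0.02]
```

>>> arm_command --steps '[[[0,0,0,0.6,0,0,0],[0,0,0,0.6,0,0,0],[0,0,0,0.04,0,0,0],[0,0,0,0,0,0,0]]]'

```text
time_s: 4.58
eef_pos: [430.2, -120.3, 46.3]
ee_rot: [0.001, 0.816, 0.578, 0.0]
force: [-0.0, 0.2, -2.9]
grip_width: 0.384
grip_force: 39.9
```

>>> arm_command --steps '[[[0,0,0,0.04,0,0,0],[0,0,0,0.02,0,0,0],[0,0,0,0,0,0,0]]]'

```text
time_s: 4.95
eef_pos: [430.1, -120.5, 43.5]
ee_rot: [0.001, 0.816, 0.578, 0.0]
force: [-2.9, 3.0, 8.4]
grip_width: 0.383
grip_force: 41.3
```

>>> arm_command --steps '[[[1,0,0,0,0,0,0],[1,0,0,-0.05,0,0,0],[1,0,0,-0.05,0,0,0],[1,0,0.4,0,0,0,0],[1,0,0.2,0,0,0,0],[1,0,0.2,0,0,0,0],[1,0,0.15,0,0,0,0],[1,0,0.15,0,0,0,0]]]'

```text
time_s: 5.95
eef_pos: [481.9, -138.9, 47.2]
ee_rot: [0.0, 0.816, 0.577, 0.0]
force: [-0.3, 0.4, 0.2]
grip_width: 1.002
grip_force: 0.0
```

Run:
```python
from h import *
im=capture("wrist")[:,:,::-1].copy()
cv2.imwrite("pics/w2.png",im)
```

```text
(no output)
```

View pics/w2.png

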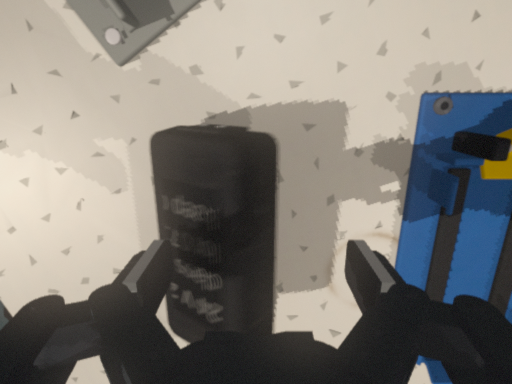

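The wrist picture shows the adapter's ribbed face between (155,130) and (275,340), seemingly tipped over. I'll rise and look again.

>>> arm_command --steps '[[[1,0,0,-0.8,0,0,0],[1,0,0,-0.8,0,0,0],[1,0,0,-0.8,0,0,0],[1,0,0,0,0,0,0],[1,0,0,0,0,0,0]]]'

```text
time_s: 6.62
eef_pos: [481.1, -138.5, 166.5]
ee_rot: [-0.001, 0.816, 0.577, -0.0]
force: [0.2, 0.0, -0.7]
grip_width: 1.0
grip_force: 0.0
```

Run:
```python
from h import *
s=sense();print(s["eef_pos"].round(1));C=cam("wrist",s)
im=capture("wrist")[:,:,::-1].copy()
cv2.imwrite("pics/w3raw.png",im)
b=cv2.resize(im,(800,600),interpolation=cv2.INTER_CUBIC)
cv2.imwrite("pics/w3.png",b)
```

```text
[ 481.1 -138.5  166.5]
```

View pics/w3.png

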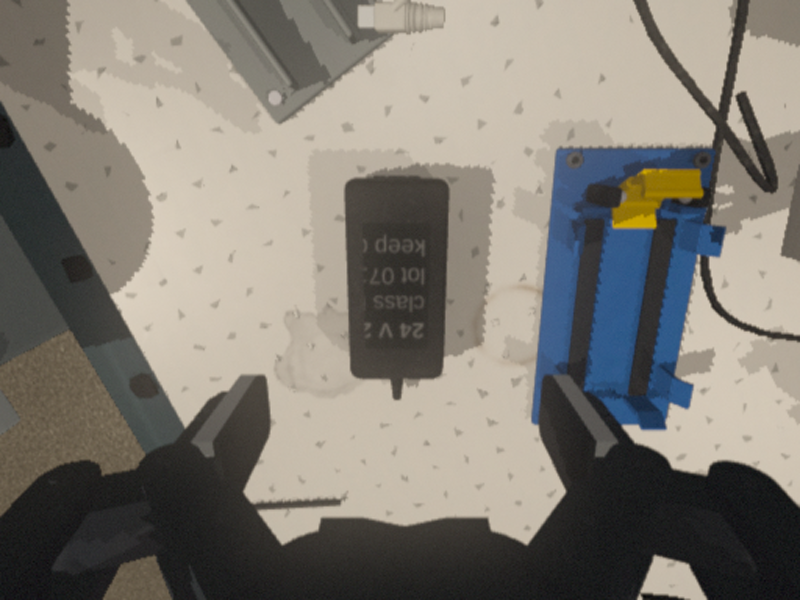

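The picture shows the adapter lying flat with the printed face, the one that looked to the robot, up: corners (346,180), (448,180), (441,378), (352,378), cord at the bottom. The bracket is on the right: corners (556,148), (718,150), (533,424), with the clip open at the top.

```bash
cat >> h.py <<'E'
from scipy.optimize import least_squares
def fit(C,name,px,loc,g):
    loc=np.array(loc,float)
    f=lambda v:(w2px(C,np.c_[loc[:,:2]@np.array([[np.cos(v[2]),np.sin(v[2])],[-np.sin(v[2]),np.cos(v[2])]])+v[:2],loc[:,2]])-px).ravel()
    r=least_squares(f,g);print(name,r.x[:2].round(1),np.degrees(r.x[2]).round(1),"res",r.fun.round(1));return r.x
E
python3 - <<'E'
from h import *
C=cam("wrist");u=lambda p:(np.array(p,float)+.5)/1.5625-.5
fit(C,"adapter box centre",u([(346,180),(448,180),(441,378),(352,378)]),[(-62.5,-31,33),(-62.5,31,33),(62.5,31,33),(62.5,-31,33)],[480,-138,-1.9])
fit(C,"bracket",u([(556,148),(718,150),(533,424)]),[(101,48,6),(101,-48,6),(-89,48,6)],[606,-206,1.23])
E
```

```text
adapter box centre [ 476.9 -137. ] -109.8 res [-3.5 -2.   3.4 -1.5  3.2  2.8 -3.   2.3]
bracket [ 604.4 -206.4] 70.6 res [ 0.5  0.2  0.2 -1.3 -0.9  1.7]
```

>>> arm_command --steps '[[[1,0,-0.09,0.9,0,0,0],[1,0,0,0.9,0,0,0],[1,0,0,0.9,0,0,0],[1,0,0,0.26,0,0,0],[1,0,0,0.1,0,0,0],[1,0,0,0,0,0,0]]]'

```text
time_s: 7.42
eef_pos: [477.8, -137.5, 15.2]
ee_rot: [0.001, 0.816, 0.577, 0.0]
force: [-0.5, -1.0, 0.2]
grip_width: 0.995
grip_force: 0.0
```

>>> arm_command --steps '[[[0,0,0,0,0,0,0],[0,0,0,0,0,0,0],[0,0,0,0,0,0,0],[0,0,0,0,0,0,0],[0,0,0,-0.5,0,0,0],[0,0,0,-0.5,0,0,0],[0,0,0,0,0,0,0]]]' --squeeze 50

```text
time_s: 8.3
eef_pos: [478.0, -137.6, 65.7]
ee_rot: [0.002, 0.816, 0.578, 0.001]
force: [0.7, -0.7, -3.8]
grip_width: 0.717
grip_force: 56.8
```

Run:
```python
from h import *
s=sense();im=capture("wrist")[:,:,::-1].copy()
cv2.imwrite("pics/w4.png",cv2.resize(im,(800,600),interpolation=cv2.INTER_CUBIC))
plan([605.2,-206.5,120],-19.35,4)
```

```text
t 8.35 pos [ 477.3 -137.2   64.4] rotvec [ 0.001  0.    -0.002]
[-0.114, 0.718, -0.277, 0.002, 0.0, -0.003]
[-0.114, 0.718, -0.277, 0.002, 0.0, -0.003]
[-0.114, 0.718, -0.277, 0.002, 0.0, -0.003]
[-0.115, 0.718, -0.278, 0.002, 0.0, -0.003]
```

View pics/w4.png

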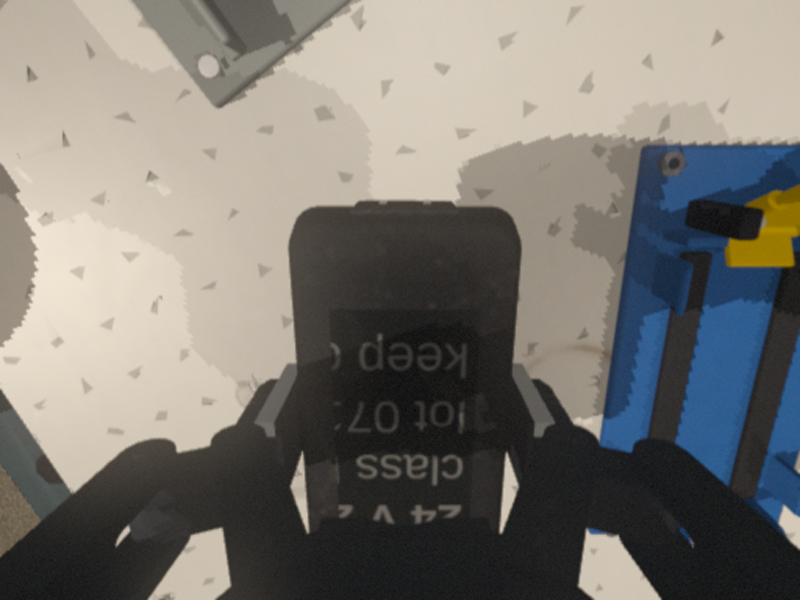

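Run:
```python
from h import *
s=sense();C=cam("wrist",s);u=lambda p:(np.array(p,float)+.5)/1.5625-.5
a=np.radians(70.65);ex=np.array([np.cos(a),np.sin(a)]);ey=np.array([-ex[1],ex[0]])
zt=s["eef_pos"][2]-15.2+33
for n,p in dict(end=(405,207),sideL=(290,250),sideR=(520,250),sideL2=(306,350),).items():
    for z in (zt,zt-4):
        d=px2w(C,u(p),z)[:2]-s["eef_pos"][:2];print(n,z.round(),"along",(d@ex).round(1),"across",(d@ey).round(1))
```

```text
end 82.0 along 63.2 across -0.7
end 78.0 along 62.8 across -0.7
sideL 82.0 along 52.9 across 27.3
sideL 78.0 along 52.1 across 28.3
sideR 82.0 along 52.8 across -28.7
sideR 78.0 along 52.0 across -29.7
sideL2 82.0 along 26.4 across 25.1
sideL2 78.0 along 24.6 across 26.1
```

>>> arm_command --steps '[[[0,-0.11,0.72,-0.1,0,0,0],[0,-0.11,0.72,0,0,0,0],[0,-0.11,0.72,0,0,0,0],[0,-0.11,0.72,0,0,0,0],[0,0,0,0,0,0,0],[0,0,0,0,0,0,0]]]'

```text
time_s: 9.1
eef_pos: [604.7, -205.3, 67.7]
ee_rot: [-0.001, 0.816, 0.577, -0.001]
force: [0.9, -0.1, -3.1]
grip_width: 0.719
grip_force: 57.0
```

Run:
```python
from h import *
s=sense();im=capture("wrist")[:,:,::-1].copy();C=cam("wrist",s)
print(s["eef_pos"].round(1))
b=cv2.resize(im,(800,600),interpolation=cv2.INTER_CUBIC)
a=np.radians(70.65);E=np.array([[np.cos(a),np.sin(a),0],[-np.sin(a),np.cos(a),0],[0,0,1]])
def dr(pts,c):
    p=w2px(C,np.array(pts,float)@E+[604.6,-206.3,0])*1.5625+.28
    cv2.polylines(b,[p.round().astype(int)],False,c,1);print(p.round())
dr([(-20,48,6),(101,48,6),(101,-48,6),(-20,-48,6)],(0,0,255))
dr([(40,33.5,20),(58,33.5,20)],(0,255,0));dr([(40,-33.5,20),(58,-33.5,20)],(0,255,0))
cv2.imwrite("pics/w5.png",b)
plan([604.6,-206.3,30],-19.35,1)
```

```text
[ 604.7 -205.3   67.7]
[[299. 374.]
 [277.  85.]
 [531.  85.]
 [510. 374.]]
[[318. 251.]
 [315. 204.]]
[[490. 251.]
 [493. 204.]]
t 9.15 pos [ 604.8 -205.3   68.2] rotvec [-0.002 -0.    -0.002]
[-0.02, 0.005, 0.764, -0.016, -0.003, -0.011]
```

View pics/w5.png

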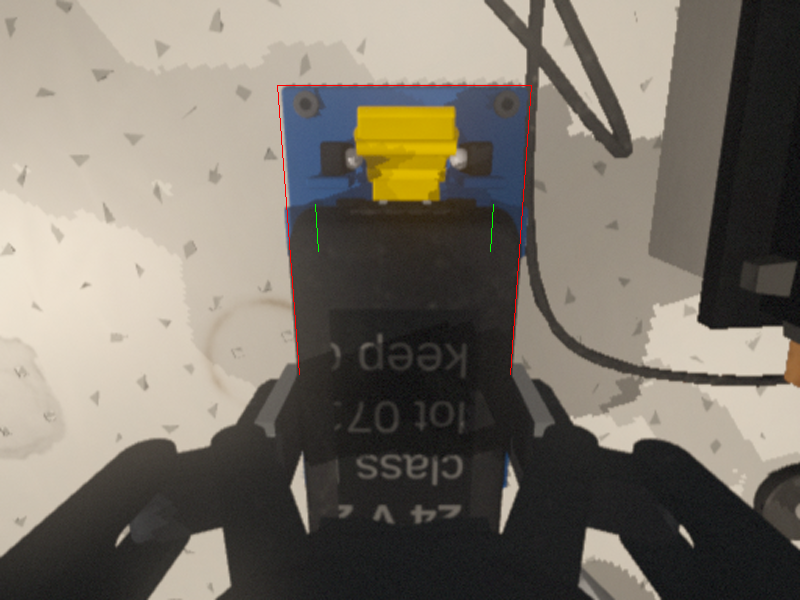

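The overlay of the bracket base fits (corners 277,85 and 531,85), and the adapter is centred across at column 405. I'll shift 1 mm along and lower it.

>>> arm_command --steps '[[[0,-0.02,0,0.2,0,0,0],[0,0,0,0.2,0,0,0],[0,0,0,0.15,0,0,0],[0,0,0,0.1,0,0,0],[0,0,0,0.05,0,0,0],[0,0,0,0,0,0,0]]]'

```text
time_s: 9.9
eef_pos: [605.4, -206.9, 34.3]
ee_rot: [0.0, 0.816, 0.578, 0.0]
force: [-0.7, 0.0, -2.7]
grip_width: 0.716
grip_force: 57.1
```

>>> arm_command --steps '[[[0,0,0,0.05,0,0,0],[0,0,0,0.04,0,0,0],[0,0,0,0,0,0,0]]]'

```text
time_s: 10.28
eef_pos: [605.6, -207.2, 30.5]
ee_rot: [0.0, 0.816, 0.577, 0.0]
force: [-2.1, -0.4, 2.8]
grip_width: 0.711
grip_force: 58.0
```

>>> arm_command --steps '[[[1,0,0,0,0,0,0],[1,0,0,0,0,0,0],[1,0,0,0,0,0,0],[1,0,0,-0.5,0,0,0],[1,0,0,-0.8,0,0,0],[1,0,0,-0.8,0,0,0],[1,0,0,0,0,0,0],[1,0,0,0,0,0,0]]]'

```text
time_s: 11.28
eef_pos: [605.1, -206.7, 134.0]
ee_rot: [-0.001, 0.816, 0.577, -0.0]
force: [-0.0, 0.7, 0.0]
grip_width: 1.002
grip_force: 0.0
```

Run:
```python
from h import *
s=sense();im=capture("wrist")[:,:,::-1].copy();C=cam("wrist",s)
print(s["eef_pos"].round(1))
b=cv2.resize(im,(800,600),interpolation=cv2.INTER_CUBIC)
t=capture("top")[150:235,255:355,::-1];t=cv2.resize(t,(471,400),interpolation=cv2.INTER_CUBIC)
b=cv2.resize(b[:500,200:700],(400,400));cv2.imwrite("pics/w6.png",np.hstack([b,t[:,:400]]))
a=np.radians(70.65);ex=np.array([np.cos(a),np.sin(a)])
p=np.array([604.6,-206.3])+ex*42;plan([p[0],p[1],90],-19.35,2)
```

```text
[ 605.1 -206.7  134. ]
t 11.38 pos [ 604.9 -206.6  133.4] rotvec [-0.002 -0.    -0.002]
[0.422, -0.004, 0.434, -0.008, -0.001, -0.006]
[0.422, -0.004, 0.434, -0.008, -0.001, -0.006]
```

View pics/w6.png

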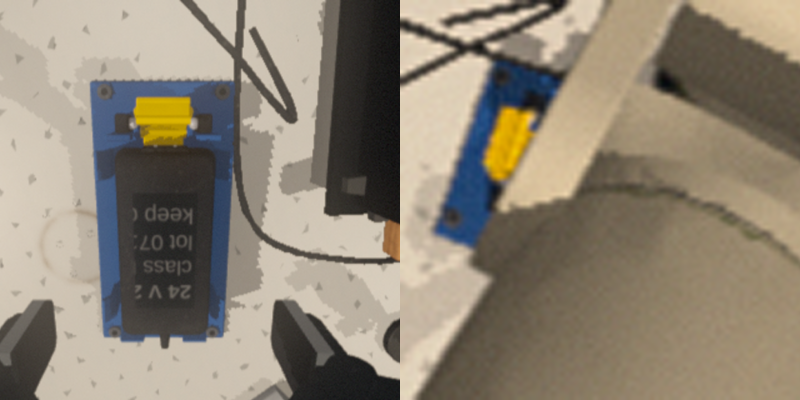

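The adapter lies in the pocket, cord in the gap, clip still open. I'll shut the fingers over the clip end and press.

>>> arm_command --steps '[[[0,0.42,0,0,0,0,0],[0,0.42,0,0.3,0,0,0],[0,0,0,0.3,0,0,0],[0,0,0,0.3,0,0,0],[0,0,0,0.25,0,0,0],[0,0,0,0,0,0,0],[0,0,0,0,0,0,0]]]'

```text
time_s: 12.25
eef_pos: [619.6, -167.7, 77.8]
ee_rot: [0.0, 0.817, 0.577, 0.0]
force: [0.8, -0.1, 0.4]
grip_width: -0.001
grip_force: 0.0
```

>>> arm_command --steps '[[[0,0,0,0.15,0,0,0],[0,0,0,0.1,0,0,0],[0,0,0,0.06,0,0,0],[0,0,0,0.04,0,0,0],[0,0,0,0,0,0,0]]]'

```text
time_s: 12.88
eef_pos: [620.0, -167.3, 61.5]
ee_rot: [0.001, 0.816, 0.578, 0.001]
force: [-3.0, 2.3, 11.4]
grip_width: 0.003
grip_force: 5.6
```

In contact with 11 N; pressing on.

>>> arm_command --steps '[[[0,0,0,0.05,0,0,0],[0,0,0,0.05,0,0,0],[0,0,0,0,0,0,0]]]'

```text
time_s: 13.25
eef_pos: [620.1, -167.2, 57.0]
ee_rot: [0.001, 0.816, 0.578, 0.001]
force: [-5.1, 3.8, 15.9]
grip_width: -0.0
grip_force: 8.2
```

>>> arm_command --steps '[[[0,0,0,0.04,0,0,0],[0,0,0,0.04,0,0,0],[0,0,0,0,0,0,0]]]'

```text
time_s: 13.62
eef_pos: [620.2, -167.3, 56.8]
ee_rot: [0.001, 0.816, 0.578, 0.001]
force: [-17.6, 8.3, 44.2]
grip_width: -0.003
grip_force: 22.4
```

>>> arm_command --steps '[[[0,0,0,-0.4,0,0,0],[0,-0.42,0,-0.8,0,0,0],[0,-0.42,0,-0.4,0,0,0],[1,0,0,0,0,0,0],[1,0,0,0,0,0,0],[1,0,0,0,0,0,0]]]'

```text
time_s: 14.38
eef_pos: [605.2, -205.9, 129.5]
ee_rot: [-0.001, 0.816, 0.578, -0.0]
force: [0.7, 0.2, -0.2]
grip_width: 0.636
grip_force: 0.0
```

Run:
```python
from h import *
s=sense();print(s["time_s"],s["eef_pos"].round(1),s["force"].round(1));im=capture("wrist");C=cam("wrist",s)
h=cv2.cvtColor(im,cv2.COLOR_RGB2HSV);m=cv2.inRange(h,(18,150,90),(35,255,255));n,l,st,c=cv2.connectedComponentsWithStats(m)
i=1+np.argmax(st[1:,4]);x0,y0,w,hh,_=st[i];print("yellow",st[i],"widths",[int((l[r]==i).sum()) for r in range(y0,y0+hh)])
a=np.radians(70.65);E=np.array([[np.cos(a),np.sin(a)],[-np.sin(a),np.cos(a)]])
for r in (y0,y0+hh): 
    print(r,[ (E@(px2w(C,(x0+w/2,r),z)[:2]-[604.6,-206.3])).round(1) for z in (20,46,48)])
# brightness profile down the centre column, for the adapter edge
cx=int(x0+w/2);print([int(v) for v in im[y0+hh-4:y0+hh+14,cx].mean(1)])
# same for the earlier picture w6 (left half, scale .512 of 2x..): yellow rows there
p=cv2.imread("pics/w6.png")[:,:400];hm=cv2.inRange(cv2.cvtColor(p,cv2.COLOR_BGR2HSV),(18,150,90),(35,255,255));ys,xs=np.nonzero(hm)
f=lambda v,o:(v*1.25+o)/1.5625
print("before rows",f(ys.min(),0),f(ys.max()+1,0),"widths",[round(int((hm[r]>0).sum())*.8) for r in range(ys.min(),ys.max()+1)])
```

```text
14.375 [ 605.2 -205.9  129.5] [ 0.7  0.2 -0.2]
yellow [ 235  101   48   26 1146] widths [25, 46, 48, 48, 48, 48, 48, 48, 46, 44, 44, 44, 44, 44, 44, 44, 44, 44, 44, 45, 45, 46, 45, 44, 44, 32]
101 [array([73.5, -1.1]), array([73.8, -1.1]), array([73.8, -1.1])]
127 [array([53.7, -1. ]), array([56.2, -1.1]), array([56.4, -1.1])]
[132, 127, 99, 68, 51, 52, 51, 48, 51, 49, 49, 49, 53, 53, 54, 53, 51, 53]
before rows 77.6 116.8 widths [26, 42, 42, 43, 43, 43, 43, 43, 43, 44, 45, 46, 47, 47, 47, 47, 47, 46, 46, 46, 46, 45, 44, 44, 44, 44, 43, 41, 38, 38, 37, 36, 36, 36, 36, 37, 36, 36, 36, 36, 33, 32, 32, 32, 32, 31, 31, 31, 8]
```

```bash
python3 -c "
from rig import *
print(finish_job())"
```

```text
the job is handed in; nothing more can be done
None
```

I handed the job in at about 14.4 s of the 51 s allowed. The adapter lies in the pocket with its cord away from the clip, I let go of it before pressing, and the wrist camera shows the yellow nose over the adapter's clip-end edge. I did not check its height and tilt or the lens mount after the press, and took "ribbed face up" from the stated start pose.

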